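Tip the four-way rack over for microtubes

ROBOT

A 6-joint arm with a two-finger parallel gripper is mounted at the origin on the work surface. World frame = base frame: x ahead of the robot, y to its left, z up, the work surface at z = 0. Lengths are in mm, angles in degrees, forces in N, time in s.
With the tool pointing down it reaches from about 275 to 725 mm from the base axis. Payload 5.6 kg.
Tool frame: the origin (TCP) lies midway between the tips of the shut fingers; the grasp point (between the pads) lies 19 mm behind it (robot.grasp_offset is the distance from the TCP to the grasp point, in mm); z points along the fingers, y is the line along which they close (so a half turn about z gives the same grasp; the last joint's range is limited). The gripper opens to 85 mm and grips with 20 to 120 N. Pads are 22 mm wide; open, the fingers measure 114 mm over their backs; the gripper's body (76 mm by 85 mm) begins 54 mm behind the grasp point. The pads swing forward as they close: fully open they stand 13 mm farther back than shut.
Start: joints at [-48.323, 14.616, 6.199, 0, -81.583, -16.306], TCP at [235.677, -496.94, 231.283] pointing down, gripper open.
Joint ranges: [-168.99, 168.99], [-69.2, 112.95], [-62.41, 85.93], [-164.36, 98.24], [-168.68, -3.75], [-174.98, 174.98]. Speed limits (degrees/s): [147.25, 147.25, 180, 180, 180, 180].

INTERFACE

Orientations are given as [roll, pitch, yaw] about the fixed x, y, z axes, in that order (R = Rz(yaw) Ry(pitch) Rx(roll)).
In Python, from rig import read_state, optics, order, robot gives the robot as it stands.
- The arm moves only by the shell command python3 -m crank 'ROWS' [FORCE]. ROWS is JSON, a list of rows, each an object of numbers: "jaw": the opening, from -1 (shut) to 1 (fully open); "tx", "ty", "tz": the shift along the tool's x, y, z in cm; "spin": the turn about the tool's z in rad. In form: [{"jaw": .., "tx": .., "ty": .., "tz": .., "spin": ..}, ...]. A call has 1 to 5 rows; each row shifts and turns the commanded pose from where the row before left it, along the tool's axes as they then stand; what a row does not reach is not made up. A row lasts 1/12 s, in which the tool goes at most 41.7 mm and 7.16 degrees, less where a joint would pass 70% of its speed; a pose out of reach is approached as far as the arm can. A call is refused whole if a number of a shift passes 4.17 or a number of a turn 0.125, either way. A call with a gripper value outside its range is refused whole. The fingers move at their own pace and stop on an object; FORCE is the grip in N (left out, the last holds). Time passes only in rows, so rows that do not move let the fingers close. It gives the time, the measured TCP pose, the force, the opening and the grip force at its end, in the units of the state.
- read_state(): the state, without advancing time (a new reading comes with each control period).
- optics.camera(name): name is "side" or "top"; returns (picture, depth): 420x560x3 uint8, red, green, blue; 420x560 float32, mm along the optical axis (not along the pixel's ray), 0 where there is no reading.
- optics.get_calibration(name): a dict with "mtx" (3x3 intrinsics, pixels), "xyz" and "orientation" of the camera in the world. Camera axes: x right, y down, z forward; pixel columns grow to the right and rows downward; lengths in mm; the calibration is good to about 2 mm. A picture is of the moment at which its call begins. get_calibration takes no time and is no camera call.
- order.close_job(): hands the job in; it is judged then, once.
The state is a dict: "t": time; "joints": joint angles; "joint_vel": joint speeds; "tau": joint torques, N m; "position": TCP position; "tcp_rot": TCP orientation; "wrist_force": force on the tool from outside, world axes, zero at the start; "wrist_torque": the same for the moment, N m; "gripper_width": finger opening in mm; "grasp_force": force on a finger pad.
Only numpy, scipy, OpenCV 4.12 (cv2) and the standard library are available. Lean on these libraries where they do the work, as an engineer would, in place of code of your own. Each camera call takes 0.05 s, during which the arm holds its last target. There are 200 camera calls.

TASK

The empty blue and yellow four-way tube rack stands on its narrow foot in the white tray with its four big holes up. Only pushing, never lifting it, tip it over, away from the robot, so that it lies flat in the tray with the yellow face of small microtube holes on top, and push it along the tray until its leading long face is flush against the tray's far rim. Leave everything else standing where it is.

Things in the scene. Friction and masses are not known exactly. Their poses are not given: they have to be found in the camera images.
- rack: Empty four-way tube rack, loose, 0.12 to 0.28 kg, a solid block to the fingers: 174 mm long (own y), 95 tall (own z), 52 wide (own x) at the start. Origin at its middle. +z: the face with four big holes, up at the start. -x: the yellow face with 32 microtube holes, facing the robot at the start. +x: the blue face with the smallest holes. Tipped as asked it is 52 mm tall, -x up, +z to the far rim.
- tray: White work tray under the rack, fixed: 360 mm (x) by 500 mm (y), rims 20 mm above the bench and 5 mm thick. Origin at the centre of its underside, on the bench; its inner floor lies 5 mm above. +x points away from the robot to the far rim, whose inner face is at x = +175 mm; inner faces of the side rims at y = -245 and +245 mm.
- pot: Bystander: clear specimen pot with an orange lid, 44 mm across, 61 mm tall, standing loose in the tray near a side rim. Origin at the centre of its underside.
- dropper: Bystander: white dropper bottle with a green cap, 38 mm across, 92 mm tall, standing loose in the tray near a side rim. Origin at the centre of its underside.
- tube_rack: Bystander: black rack of red-yellow and purple capped tubes, 75 by 145 mm (x, y), 99 mm tall, loose on the bench left of the tray. Origin at the centre of its underside.
- tip_box: Bystander: pipette tip box with a blue lid, 87 by 124 mm (x, y), 69 mm tall, loose on the bench left of the tray. Origin at the centre of its underside.
- cryo_box: Bystander: square cardboard freezer box with a pale lid, 133 by 133 mm, 52 mm tall, loose on the bench right of the tray. Origin at the centre of its underside.
- swab_jar: Bystander: glass jar of cotton balls with a steel lid, 92 mm across, 123 mm tall, loose on the bench left of the tray. Origin at the centre of its underside.
- marker: Bystander: black and white marker pen lying on the bench beyond the tray, 125 mm long (x), 13 mm thick. Origin at the centre of its underside.
Things that resemble listed ones, but are neither listed nor needed, are in the scene too. What is shaped like the rack but green is not meant.

How it is judged:
By the outcome, as a careful person would: the job done as asked, in the order asked, and still so for the second after the job is handed in, with the robot touching nothing.
It also fails if it takes over 56 s, if anything falls off the work surface, if the arm or the gripper's body presses on something with over 40 N, if the wrist force passes 120 N, or if a joint passes its speed limit or range.

## Working session

There is one attempt and no reset: what is moved stays moved. The work goes in short steps, Python scripts to look and compute and a shell command to move; the robot and the scene stay as the last step left them, time stands still between calls to the robot, and variables do not carry over. Pictures are saved under pics/ and viewed, at most 10 in all, crops included, and the job is handed in when it is done.

```bash
ls; mkdir -p pics; cat > h.py <<'E'
import numpy as np, cv2
from rig import read_state, optics, order, robot
from scipy.spatial.transform import Rotation as R
def grab(n,f):
    p,d=optics.camera(n); cv2.imwrite('pics/%s.png'%f,p[:,:,::-1]); np.save('pics/%s.npy'%f,d); return p,d
def world(n,d):
    c=optics.get_calibration(n); K=np.array(c['mtx']); 
    v,u=np.mgrid[:d.shape[0],:d.shape[1]]
    P=np.stack([(u-K[0,2])/K[0,0]*d,(v-K[1,2])/K[1,1]*d,d],-1)
    return P@R.from_euler('xyz',c['orientation'],degrees=True).as_matrix().T+np.array(c['xyz'])
E
python3 - <<'E'
from h import *
for n in('top','side'):
    grab(n,n+'0'); print(optics.get_calibration(n))
print(read_state())
E
```

```text
pics
{'mtx': array([[492.74561328,   0.        , 276.12282671],
       [  0.        , 492.74561328, 198.63220497],
       [  0.        ,   0.        ,   1.        ]]), 'xyz': array([ 330.47981789,   -9.83629013, 1582.49644767]), 'orientation': array([-173.39417131,    0.29211115,  -90.16006555])}
{'mtx': array([[491.09698024,   0.        , 274.76596001],
       [  0.        , 491.09698024, 215.81306927],
       [  0.        ,   0.        ,   1.        ]]), 'xyz': array([1365.42477208,  710.5287009 , 1051.88796313]), 'orientation': array([-131.29695274,    1.29428552,  128.44722953])}
{'t': 0.1, 'joints': array([-4.83233626e+01,  1.46490354e+01,  6.13811461e+00, -2.21951980e-02,
       -8.15827244e+01, -1.63057435e+01]), 'joint_vel': array([-0.02868677, -0.17398498,  0.22674134,  0.15911867, -0.11323123,
       -0.10269066]), 'tau': array([-5.93788864e-04, -3.87604988e+01,  2.38475811e+01,  5.37790596e+00,
       -3.79622332e-03,  9.15015477e-06]), 'position': array([ 235.50881482, -496.54403998,  230.49744268]), 'tcp_rot': array([ 1.79903958e+02, -5.22439509e-03, -1.54632369e+02]), 'wrist_force': array([ 0.46416253, -0.40066017,  0.25839053]), 'wrist_torque': array([-0.00459704,  0.00911642, -0.02360259]), 'grasp_force': 0.0, 'gripper_width': 85.58889259676258}
```

View pics/top0.png

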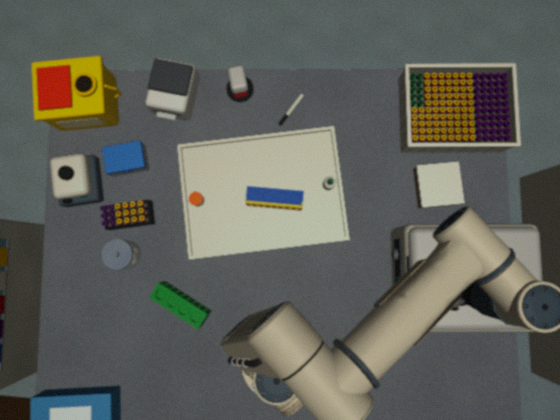

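View pics/side0.png

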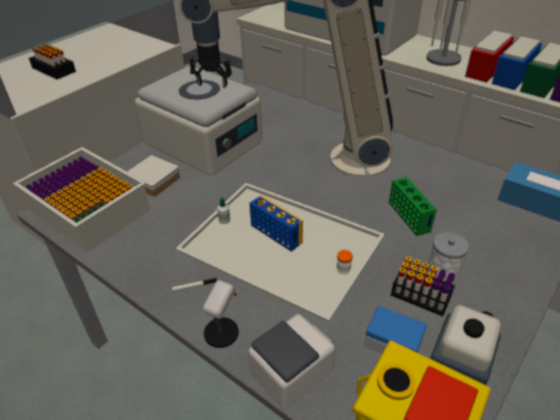

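The top view shows the blue/yellow rack at (274,198) in the tray (corners about (179,146), (333,127), (349,240), (189,258)). The pot is at (196,199) and the dropper at (329,183). The only look-alike is the green rack at (180,304), which I reject. Next I'll measure, with a close crop.

```bash
python3 - <<'E'
from h import *
p=cv2.imread('pics/top0.png'); d=np.load('pics/top0.npy'); W=world('top',d)
cv2.imwrite('pics/crop0.png',cv2.resize(p[115:270,165:365],None,fx=4,fy=3.85,interpolation=cv2.INTER_CUBIC)[:600,:800])
m=np.zeros(d.shape,bool); m[180:220,235:315]=1
q=W[m&(W[...,2]>75)&(W[...,2]<125)&(d>0)]
print('rack n',len(q),'zmed',np.median(q[:,2]),cv2.minAreaRect(q[:,:2].astype(np.float32)))
for n,(a,b,c,e),z in(('pot',(185,215,180,212),45),('drop',(170,200,315,345),60)):
    s=np.zeros(d.shape,bool); s[a:b,c:e]=1; q=W[s&(W[...,2]>z)]; print(n,len(q),q.min(0),q.max(0),q.mean(0))
# tray: white pixels
hsv=cv2.cvtColor(p,cv2.COLOR_BGR2HSV); w=((hsv[...,1]<60)&(hsv[...,2]>140)).astype(np.uint8); 
n,l,st,ce=cv2.connectedComponentsWithStats(w); k=l[230,260]; print(st[k])
q=W[(l==k)&(W[...,2]<30)]; r=cv2.minAreaRect(q[:,:2].astype(np.float32)); print('tray',r,cv2.boxPoints(r), np.median(q[:,2]))
E
```

```text
rack n 722 zmed 99.9900826992 ((509.2389221191406, 2.334991455078125), (174.0339813232422, 53.07420349121094), 84.7873764038086)
pot 161 [330.47981789  -9.83629013  46.30605363] [ 528.17943506  268.1835738  1582.49644767] [506.1452516  243.82818089  84.53627692]
drop 103 [ 330.47981789 -186.52855169   60.07398544] [ 576.96728995   -9.83629013 1582.49644767] [ 544.43846468 -159.30560208  161.37881641]
[  178   126   172   133 16933]
tray ((536.0242919921875, 45.002593994140625), (372.91278076171875, 517.494384765625), 6.67393159866333) [[ 320.76013  280.32666]
 [ 380.9027  -233.66095]
 [ 751.28845 -190.32147]
 [ 691.1459   323.66614]] 5.764258684066135
```

View pics/crop0.png

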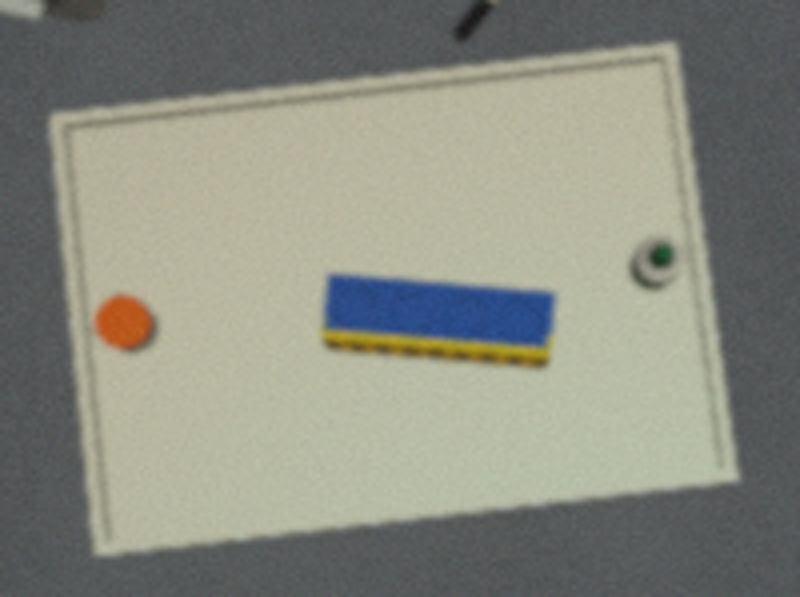

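The crop confirms the blue/yellow rack, with its yellow face toward the robot, yawed the opposite way to the tray. The tray's outer rim corners in crop pixels are about (50,115), (678,43), (740,480) and (97,555).

```bash
cat >> h.py <<'E'
def ray(n,u,v,z):
    c=optics.get_calibration(n); K=np.array(c['mtx']); o=np.array(c['xyz'])
    r=R.from_euler('xyz',c['orientation'],degrees=True).as_matrix()@[(u-K[0,2])/K[0,0],(v-K[1,2])/K[1,1],1]
    return (o+r*(z-o[2])/r[2])
E
python3 - <<'E'
from h import *
C=[ray('top',a/4+165-.4,b/3.85+115-.4,20)[:2] for a,b in((50,115),(678,43),(740,480),(97,555))]
C=np.array(C);print(C.round(1));
r=cv2.minAreaRect(C.astype(np.float32));print(r, C.mean(0))
for i in range(4): e=C[(i+1)%4]-C[i]; print(np.linalg.norm(e),np.degrees(np.arctan2(e[1],e[0])))
d=np.load('pics/top0.npy');W=world('top',d);W[d<=0]=0
for n,(a,b,c,e),z in(('pot',(185,215,180,212),45),('drop',(170,200,315,345),60)):
    q=W[a:b,c:e].reshape(-1,3); q=q[(q[:,2]>z)&(q[:,2]<110)]; print(n,q.min(0),q.max(0))
# tall stuff on table height map between start tool and tray
for y in range(-560,-150,50): print(y,[int(np.max(W[...,2][(abs(W[...,0]-x)<25)&(abs(W[...,1]-y)<25)],initial=-1)) for x in range(200,700,50)])
E
```

```text
[[ 689.   317.6]
 [ 748.9 -191.2]
 [ 381.4 -234.2]
 [ 321.7  273.1]]
((535.2200927734375, 41.589141845703125), (370.01202392578125, 512.3872680664062), 6.711301326751709) [535.25012707  41.34051876]
512.3872767434245 -83.2886988016916
370.00905798429767 -173.3342733328552
510.79689108642617 96.71164825783478
370.0143049169423 6.911994927662859
pot [487.62173078 226.55651872  46.30605363] [528.17943506 268.1835738   75.11289084]
drop [ 542.48057749 -186.52855169   60.07398544] [ 576.96728995 -151.79415595  100.63540984]
-560 [239, -1, -1, -1, -1, 8, 63, 62, 61, 123]
-510 [660, 661, 656, -1, -1, 9, 60, 60, 59, 121]
-460 [659, 659, 656, 640, 234, 10, 63, 62, 61, 123]
-410 [-1, 632, 646, 644, 639, 609, 14, 9, 9, 121]
-360 [6, 652, 653, 645, 643, 607, 10, 11, 11, 9]
-310 [667, 668, 663, 645, 630, 9, 11, 10, 9, 10]
-260 [679, 676, 662, 11, 9, 9, 13, 10, 10, 10]
-210 [685, 677, 10, 9, 28, 28, 28, 64, 28, 27]
-160 [684, 10, 10, 28, 26, 15, 16, 100, 63, 15]
```

```bash
A='[{"jaw":1,"tx":0,"ty":0,"tz":-2.5,"spin":0.107},{"jaw":1,"tx":0,"ty":0,"tz":-2.5,"spin":0.107},{"jaw":1,"tx":0,"ty":0,"tz":-2.5,"spin":0.107},{"jaw":1,"tx":0,"ty":0,"tz":-2.5,"spin":0.107},{"jaw":1,"tx":0,"ty":0,"tz":0,"spin":0.106}]'; true
python3 -m crank '[{"jaw":1,"tx":0,"ty":0,"tz":-2.5,"spin":0.107},{"jaw":1,"tx":0,"ty":0,"tz":-2.5,"spin":0.107},{"jaw":1,"tx":0,"ty":0,"tz":-2.5,"spin":0.107},{"jaw":1,"tx":0,"ty":0,"tz":-2.5,"spin":0.107},{"jaw":1,"tx":0,"ty":0,"tz":0,"spin":0.106}]'
```

```text
t: 0.52
position: [235.9, -498.4, 336.4]
tcp_rot: [-179.6, 0.2, 174.5]
wrist_force: [-0.1, 0.2, 0.8]
gripper_width: 85.5
grasp_force: 0.0
```

```bash
python3 -m crank '[{"jaw":1,"tx":-0.94,"ty":3.48,"tz":0,"spin":0},{"jaw":1,"tx":-0.94,"ty":3.48,"tz":0,"spin":0},{"jaw":1,"tx":-0.94,"ty":3.48,"tz":0,"spin":0},{"jaw":1,"tx":-0.94,"ty":3.48,"tz":0,"spin":0},{"jaw":1,"tx":-0.94,"ty":3.48,"tz":0,"spin":0}]'
python3 -m crank '[{"jaw":1,"tx":-0.94,"ty":3.48,"tz":0,"spin":0},{"jaw":1,"tx":-0.94,"ty":3.48,"tz":0,"spin":0},{"jaw":1,"tx":-0.94,"ty":3.48,"tz":0,"spin":0},{"jaw":1,"tx":-0.94,"ty":3.48,"tz":0,"spin":0},{"jaw":1,"tx":-0.94,"ty":3.48,"tz":0,"spin":0}]'
python3 -m crank '[{"jaw":1,"tx":-0.94,"ty":3.48,"tz":0,"spin":0},{"jaw":1,"tx":-0.94,"ty":3.48,"tz":0,"spin":0},{"jaw":1,"tx":-0.94,"ty":3.48,"tz":0,"spin":0},{"jaw":1,"tx":-0.94,"ty":3.48,"tz":0,"spin":0},{"jaw":1,"tx":-0.94,"ty":3.48,"tz":0,"spin":0}]'
python3 -m crank '[{"jaw":1,"tx":0,"ty":0,"tz":0,"spin":0},{"jaw":1,"tx":0,"ty":0,"tz":0,"spin":0}]'
```

```text
t: 0.93
position: [298.3, -326.3, 330.8]
tcp_rot: [180.0, -0.0, 174.7]
wrist_force: [0.4, 0.4, 0.9]
gripper_width: 85.6
grasp_force: 0.0
t: 1.35
position: [360.9, -157.2, 331.1]
tcp_rot: [180.0, -0.0, 174.8]
wrist_force: [0.8, -0.5, 0.2]
gripper_width: 85.4
grasp_force: 0.0
t: 1.77
position: [423.6, 11.9, 331.2]
tcp_rot: [180.0, -0.0, 174.8]
wrist_force: [0.7, -0.1, -0.2]
gripper_width: 85.6
grasp_force: 0.0
t: 1.93
position: [423.7, 11.6, 330.4]
tcp_rot: [-180.0, -0.1, 175.0]
wrist_force: [-0.2, -1.2, 0.5]
gripper_width: 85.2
grasp_force: 0.0
```

```bash
python3 -m crank '[{"jaw":1,"tx":0,"ty":0,"tz":2.6,"spin":0},{"jaw":1,"tx":0,"ty":0,"tz":2.6,"spin":0},{"jaw":1,"tx":0,"ty":0,"tz":2.6,"spin":0},{"jaw":1,"tx":0,"ty":0,"tz":2.6,"spin":0},{"jaw":1,"tx":0,"ty":0,"tz":2.6,"spin":0}]'
python3 -m crank '[{"jaw":1,"tx":0,"ty":0,"tz":2.6,"spin":0},{"jaw":1,"tx":0,"ty":0,"tz":2.6,"spin":0},{"jaw":1,"tx":0,"ty":0,"tz":2.6,"spin":0},{"jaw":1,"tx":0,"ty":0,"tz":2.6,"spin":0},{"jaw":1,"tx":0,"ty":0,"tz":2.6,"spin":0}]'
python3 -m crank '[{"jaw":1,"tx":-0.8,"ty":0,"tz":0,"spin":0},{"jaw":1,"tx":-0.8,"ty":0,"tz":0,"spin":0},{"jaw":1,"tx":-0.8,"ty":0,"tz":0,"spin":0},{"jaw":1,"tx":-0.8,"ty":0,"tz":0,"spin":0},{"jaw":1,"tx":-0.6,"ty":0,"tz":0,"spin":0}]'
python3 - <<'E'
from h import *
a,_=grab('side','s1'); 
cv2.imwrite('pics/s1c.png',cv2.resize(a[150:300,170:370],None,fx=4,fy=4,interpolation=cv2.INTER_CUBIC)[:,:,::-1])
E
```

```text
t: 2.35
position: [423.1, 9.0, 200.2]
tcp_rot: [180.0, 0.0, 174.7]
wrist_force: [0.0, -0.0, -0.5]
gripper_width: 85.3
grasp_force: 0.0
t: 2.77
position: [423.3, 9.0, 70.4]
tcp_rot: [180.0, 0.0, 174.7]
wrist_force: [0.3, -0.6, -0.3]
gripper_width: 85.3
grasp_force: 0.0
t: 3.18
position: [463.9, 6.7, 72.9]
tcp_rot: [179.9, 0.2, 174.8]
wrist_force: [0.3, -0.5, 1.1]
gripper_width: 85.2
grasp_force: 0.0
```

View pics/s1c.png

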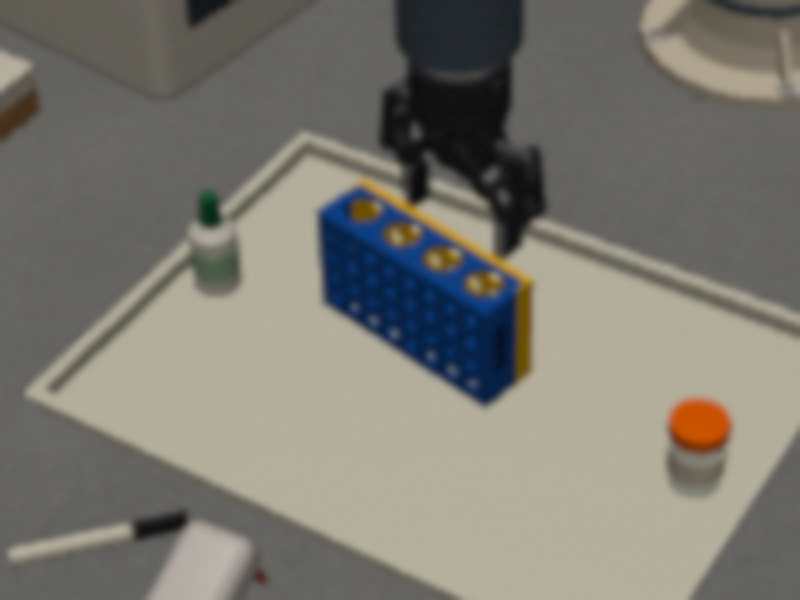

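The fingers, at crop (415,195) and (510,245), stand square behind the upper edge of the rack. Now I push slowly.

```bash
for i in 1; do python3 -m crank '[{"jaw":1,"tx":-0.4,"ty":0,"tz":0,"spin":0},{"jaw":1,"tx":-0.4,"ty":0,"tz":0,"spin":0},{"jaw":1,"tx":-0.4,"ty":0,"tz":0,"spin":0},{"jaw":1,"tx":-0.4,"ty":0,"tz":0,"spin":0},{"jaw":1,"tx":-0.4,"ty":0,"tz":0,"spin":0}]'; done
python3 -m crank '[{"jaw":1,"tx":-0.4,"ty":0,"tz":0,"spin":0},{"jaw":1,"tx":-0.4,"ty":0,"tz":0,"spin":0},{"jaw":1,"tx":-0.4,"ty":0,"tz":0,"spin":0}]'
python3 - <<'E'
from h import *
a,_=grab('side','s2'); 
cv2.imwrite('pics/s2c.png',cv2.resize(a[150:300,170:370],None,fx=4,fy=4,interpolation=cv2.INTER_CUBIC)[:,:,::-1])
E
```

```text
t: 3.65
position: [481.6, 4.7, 71.3]
tcp_rot: [-180.0, -0.0, 174.8]
wrist_force: [-0.3, -0.0, 0.7]
gripper_width: 85.2
grasp_force: 0.4
t: 3.9
position: [493.8, 3.7, 71.3]
tcp_rot: [-180.0, 0.0, 174.8]
wrist_force: [-0.3, 0.4, 0.5]
gripper_width: 85.4
grasp_force: 0.3
```

View pics/s2c.png

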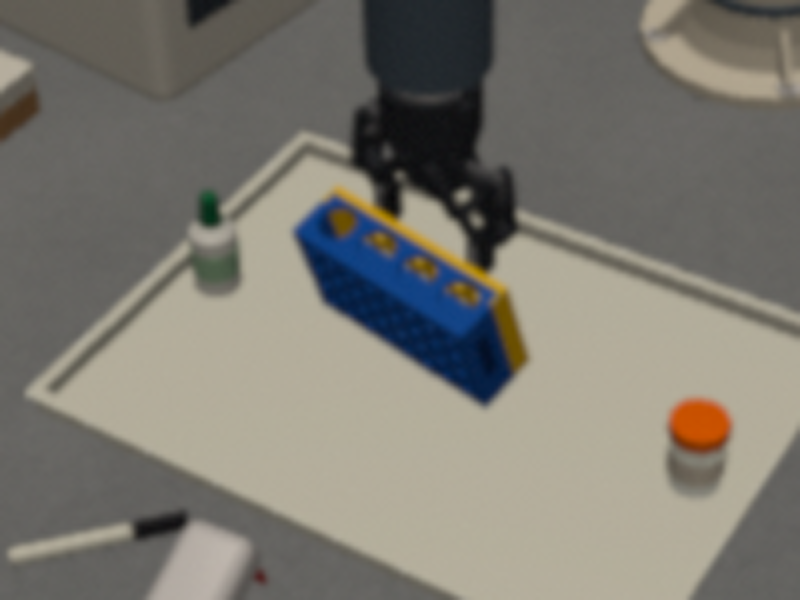

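It tips about its lower front edge (still at crop (325,300)–(485,405)) without sliding. I keep pushing.

```bash
python3 -m crank '[{"jaw":1,"tx":-0.3,"ty":0,"tz":0,"spin":0},{"jaw":1,"tx":-0.3,"ty":0,"tz":0,"spin":0},{"jaw":1,"tx":-0.3,"ty":0,"tz":0,"spin":0},{"jaw":1,"tx":-0.3,"ty":0,"tz":0,"spin":0},{"jaw":1,"tx":-0.3,"ty":0,"tz":0,"spin":0}]'
python3 -m crank '[{"jaw":1,"tx":-0.3,"ty":0,"tz":0,"spin":0},{"jaw":1,"tx":0,"ty":0,"tz":0,"spin":0},{"jaw":1,"tx":0,"ty":0,"tz":0,"spin":0},{"jaw":1,"tx":0,"ty":0,"tz":0,"spin":0},{"jaw":1,"tx":0,"ty":0,"tz":0,"spin":0}]'
python3 - <<'E'
from h import *
a,_=grab('side','s3'); 
cv2.imwrite('pics/s3c.png',cv2.resize(a[150:300,170:370],None,fx=4,fy=4,interpolation=cv2.INTER_CUBIC)[:,:,::-1])
E
```

```text
t: 4.37
position: [508.6, 2.3, 71.3]
tcp_rot: [-180.0, 0.0, 174.8]
wrist_force: [0.4, -0.7, -0.0]
gripper_width: 85.5
grasp_force: 0.0
t: 4.78
position: [511.1, 2.0, 71.3]
tcp_rot: [180.0, -0.0, 174.8]
wrist_force: [-0.2, 0.1, 0.1]
gripper_width: 85.1
grasp_force: 0.0
```

View pics/s3c.png

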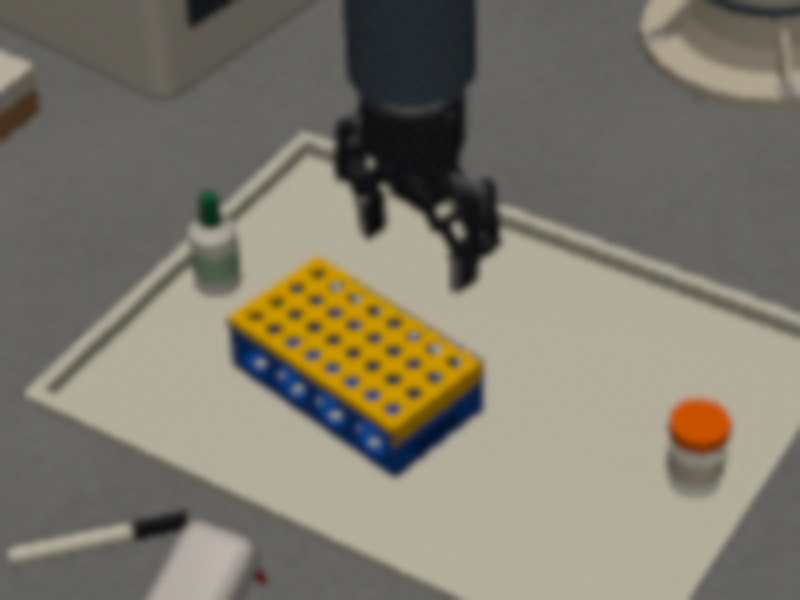

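It now lies flat with the yellow face up (corners at crop (318,258), (482,362), (395,440), (230,320)). I measure its pose.

```bash
python3 - <<'E'
from h import *
d=np.load('pics/s3.npy');W=world('side',d);a=cv2.imread('pics/s3.png');h=cv2.cvtColor(a,cv2.COLOR_BGR2HSV)
m=(h[...,1]>150)&(h[...,0]>15)&(h[...,0]<35)&(d>0); m[:205]=0;m[275:]=0;m[:,:220]=0;m[:,300:]=0
q=W[m&(W[...,2]>48)&(W[...,2]<66)];print(len(q),np.median(q[:,2]),cv2.minAreaRect(q[:,:2].astype(np.float32)))
C=np.array([ray('side',u/4+170-.4,v/4+150-.4,57)[:2] for u,v in((318,258),(482,362),(395,440),(230,320))]);print(C,C.mean(0),cv2.minAreaRect(C.astype(np.float32)))
# far rim inner corner checks: tray corners from side
E
```

```text
1090 56.43980863203052 ((587.2315673828125, -0.26751708984375), (177.72402954101562, 96.90117645263672), 84.3293685913086)
[[533.58323453 -79.82980451]
 [549.05659023  90.55542816]
 [647.83143595  89.25597952]
 [626.62328355 -86.4474958 ]] [589.27363606   3.38352684] ((590.7073974609375, 4.713096618652344), (178.72564697265625, 98.48757934570312), 84.81098175048828)
```

```bash
python3 -m crank '[{"jaw":1,"tx":1.03,"ty":-0.8,"tz":0,"spin":0},{"jaw":1,"tx":1.03,"ty":-0.8,"tz":0,"spin":0},{"jaw":1,"tx":0,"ty":0,"tz":0,"spin":-0.104},{"jaw":1,"tx":0,"ty":0,"tz":0,"spin":-0.104},{"jaw":1,"tx":0,"ty":0,"tz":0,"spin":0}]'
python3 -m crank '[{"jaw":1,"tx":0,"ty":0,"tz":1.5,"spin":0},{"jaw":1,"tx":0,"ty":0,"tz":1.5,"spin":0},{"jaw":1,"tx":0,"ty":0,"tz":1.5,"spin":0},{"jaw":1,"tx":0,"ty":0,"tz":1.6,"spin":0},{"jaw":1,"tx":0,"ty":0,"tz":0,"spin":0}]'
python3 -m crank '[{"jaw":1,"tx":-0.5,"ty":0,"tz":0,"spin":0},{"jaw":1,"tx":-0.5,"ty":0,"tz":0,"spin":0},{"jaw":1,"tx":-0.5,"ty":0,"tz":0,"spin":0},{"jaw":1,"tx":-0.5,"ty":0,"tz":0,"spin":0},{"jaw":1,"tx":-0.5,"ty":0,"tz":0,"spin":0}]'
python3 -m crank '[{"jaw":1,"tx":-0.5,"ty":0,"tz":0,"spin":0},{"jaw":1,"tx":-0.5,"ty":0,"tz":0,"spin":0},{"jaw":1,"tx":-0.5,"ty":0,"tz":0,"spin":0},{"jaw":1,"tx":-0.5,"ty":0,"tz":0,"spin":0},{"jaw":1,"tx":-0.5,"ty":0,"tz":0,"spin":0}]'
python3 - <<'E'
from h import *
a,_=grab('side','s4'); 
cv2.imwrite('pics/s4c.png',cv2.resize(a[150:300,170:370],None,fx=4,fy=4,interpolation=cv2.INTER_CUBIC)[:,:,::-1])
E
```

```text
t: 5.25
position: [489.1, -12.1, 71.5]
tcp_rot: [180.0, 0.0, -173.1]
wrist_force: [0.3, -0.3, 0.2]
gripper_width: 85.4
grasp_force: 0.0
t: 5.67
position: [487.1, -12.3, 7.6]
tcp_rot: [-180.0, -0.3, -173.5]
wrist_force: [-0.9, 0.6, -0.9]
gripper_width: 85.6
grasp_force: 0.0
t: 6.08
position: [515.3, -8.9, 11.0]
tcp_rot: [180.0, 0.1, -173.3]
wrist_force: [-1.9, -0.4, -0.0]
gripper_width: 85.5
grasp_force: 0.5
t: 6.5
position: [539.3, -6.3, 10.2]
tcp_rot: [-180.0, -0.0, -173.3]
wrist_force: [-0.7, -0.7, 1.3]
gripper_width: 85.5
grasp_force: 0.6
```

View pics/s4c.png

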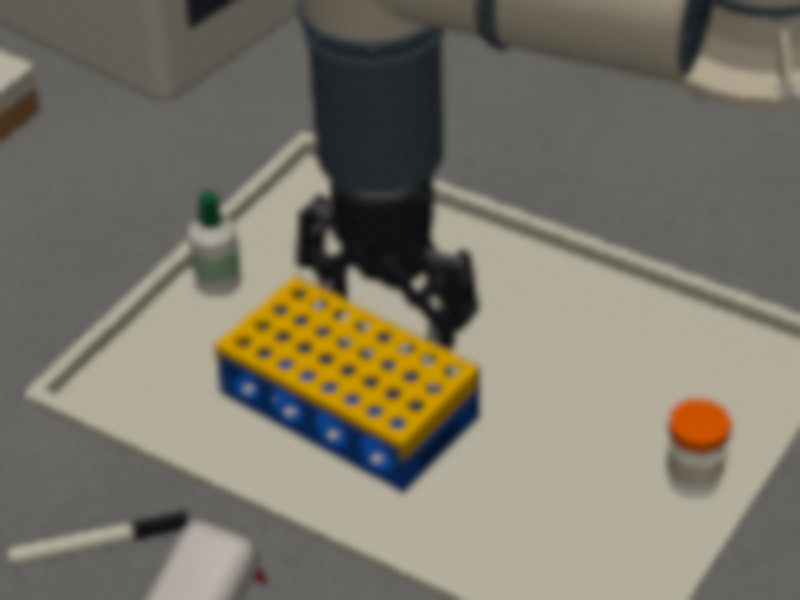

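It is turning parallel to the far rim (front edge now (218,350)–(405,450) in the crop). About 70 mm is left: most of it fast, then fine steps on force.

```bash
python3 -m crank '[{"jaw":1,"tx":-0.5,"ty":0,"tz":0,"spin":0},{"jaw":1,"tx":-0.5,"ty":0,"tz":0,"spin":0},{"jaw":1,"tx":-0.5,"ty":0,"tz":0,"spin":0},{"jaw":1,"tx":-0.5,"ty":0,"tz":0,"spin":0},{"jaw":1,"tx":-0.5,"ty":0,"tz":0,"spin":0}]'
python3 -m crank '[{"jaw":1,"tx":-0.5,"ty":0,"tz":0,"spin":0},{"jaw":1,"tx":-0.5,"ty":0,"tz":0,"spin":0},{"jaw":1,"tx":-0.5,"ty":0,"tz":0,"spin":0},{"jaw":1,"tx":-0.5,"ty":0,"tz":0,"spin":0},{"jaw":1,"tx":-0.5,"ty":0,"tz":0,"spin":0}]'
python3 -m crank '[{"jaw":1,"tx":-0.3,"ty":0,"tz":0,"spin":0},{"jaw":1,"tx":-0.3,"ty":0,"tz":0,"spin":0},{"jaw":1,"tx":-0.2,"ty":0,"tz":0,"spin":0},{"jaw":1,"tx":0,"ty":0,"tz":0,"spin":0}]'
python3 - <<'E'
from h import *
a,d=grab('side','s5'); 
cv2.imwrite('pics/s5c.png',cv2.resize(a[180:300,170:370],None,fx=4,fy=4,interpolation=cv2.INTER_CUBIC)[:,:,::-1])
W=world('side',d);h=cv2.cvtColor(a,cv2.COLOR_RGB2HSV)
m=(h[...,1]>150)&(h[...,0]>15)&(h[...,0]<35)&(d>0); m[:205]=0;m[290:]=0;m[:,:200]=0;m[:,300:]=0
q=W[m&(W[...,2]>48)&(W[...,2]<66)];print(len(q),np.median(q[:,2]),cv2.minAreaRect(q[:,:2].astype(np.float32)))
E
```

```text
t: 6.97
position: [564.2, -3.2, 10.3]
tcp_rot: [180.0, -0.0, -173.3]
wrist_force: [-1.1, -0.6, 1.4]
gripper_width: 85.0
grasp_force: 0.7
t: 7.38
position: [589.1, -0.3, 10.2]
tcp_rot: [180.0, -0.0, -173.3]
wrist_force: [-2.0, -0.6, 0.2]
gripper_width: 85.4
grasp_force: 0.6
t: 7.72
position: [597.1, 0.7, 10.3]
tcp_rot: [-180.0, 0.0, -173.3]
wrist_force: [0.2, 0.0, -0.2]
gripper_width: 85.6
grasp_force: 0.0
1199 56.3449813152082 ((656.9542236328125, 18.426307678222656), (98.72352600097656, 174.84017944335938), 5.6448211669921875)
```

View pics/s5c.png

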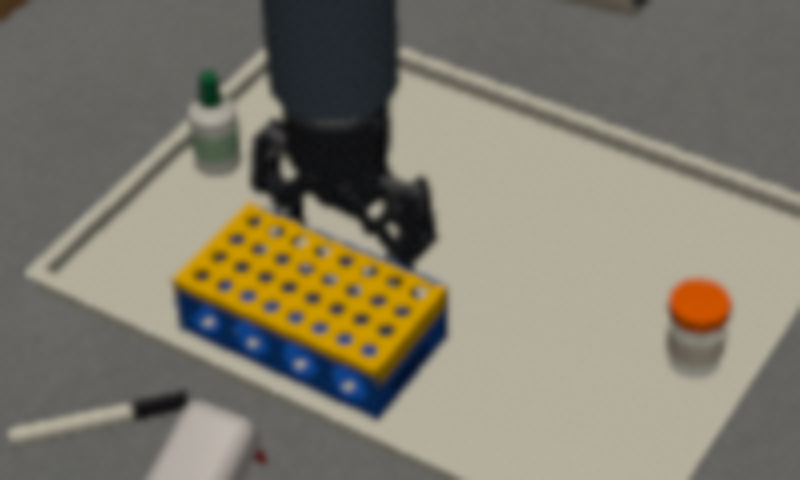

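The rack lies parallel to the far rim with about 9 mm left. Now fine steps.

```bash
python3 -m crank '[{"jaw":1,"tx":-0.2,"ty":0,"tz":0,"spin":0},{"jaw":1,"tx":-0.2,"ty":0,"tz":0,"spin":0},{"jaw":1,"tx":-0.1,"ty":0,"tz":0,"spin":0}]'
python3 -m crank '[{"jaw":1,"tx":-0.1,"ty":0,"tz":0,"spin":0}]'
python3 -m crank '[{"jaw":1,"tx":-0.1,"ty":0,"tz":0,"spin":0}]'
python3 -m crank '[{"jaw":1,"tx":-0.1,"ty":0,"tz":0,"spin":0}]'
```

```text
t: 8.02
position: [601.6, 1.2, 10.3]
tcp_rot: [-180.0, -0.0, -173.3]
wrist_force: [-1.2, -0.5, 0.7]
gripper_width: 85.2
grasp_force: 0.9
t: 8.1
position: [602.5, 1.3, 10.3]
tcp_rot: [180.0, -0.0, -173.3]
wrist_force: [-1.3, -0.4, 1.4]
gripper_width: 84.9
grasp_force: 0.9
t: 8.18
position: [603.5, 1.4, 10.3]
tcp_rot: [-180.0, -0.0, -173.3]
wrist_force: [-2.2, -0.9, 1.7]
gripper_width: 85.6
grasp_force: 0.8
t: 8.27
position: [604.5, 1.5, 10.3]
tcp_rot: [-180.0, -0.0, -173.3]
wrist_force: [-1.8, -0.2, 2.2]
gripper_width: 85.1
grasp_force: 0.9
```

```bash
python3 -m crank '[{"jaw":1,"tx":-0.1,"ty":0,"tz":0,"spin":0}]' | grep -E 'pos|force'
python3 -m crank '[{"jaw":1,"tx":-0.1,"ty":0,"tz":0,"spin":0}]' | grep -E 'pos|force'
python3 -m crank '[{"jaw":1,"tx":-0.1,"ty":0,"tz":0,"spin":0}]' | grep -E 'pos|force'
```

```text
position: [605.5, 1.6, 10.3]
wrist_force: [-2.4, -0.7, 1.3]
grasp_force: 0.9
position: [606.5, 1.7, 10.3]
wrist_force: [-1.5, 0.7, 1.6]
grasp_force: 0.9
position: [607.5, 1.8, 10.3]
wrist_force: [-1.8, 0.1, 1.6]
grasp_force: 1.0
```

```bash
python3 -m crank '[{"jaw":1,"tx":-0.1,"ty":0,"tz":0,"spin":0}]' | grep -E 'pos|force'
python3 -m crank '[{"jaw":1,"tx":-0.1,"ty":0,"tz":0,"spin":0}]' | grep -E 'pos|force'
python3 - <<'E'
from h import *
a,d=grab('side','s6')
W=world('side',d);h=cv2.cvtColor(a,cv2.COLOR_RGB2HSV)
m=(h[...,1]>150)&(h[...,0]>15)&(h[...,0]<35)&(d>0); m[:205]=0;m[290:]=0;m[:,:200]=0;m[:,300:]=0
q=W[m&(W[...,2]>48)&(W[...,2]<66)];print(len(q),np.median(q[:,2]),cv2.minAreaRect(q[:,:2].astype(np.float32)))
E
```

```text
position: [608.5, 2.0, 10.3]
wrist_force: [-2.1, -0.2, 0.7]
grasp_force: 1.0
position: [609.5, 2.1, 10.3]
wrist_force: [-2.3, 0.5, 1.6]
grasp_force: 1.0
1234 56.118672975301195 ((668.6406860351562, 19.21526336669922), (98.40572357177734, 175.36380004882812), 5.8772125244140625)
```

```bash
python3 -m crank '[{"jaw":1,"tx":-0.1,"ty":0,"tz":0,"spin":0}]' | grep -E 'pos|force'
python3 -m crank '[{"jaw":1,"tx":-0.1,"ty":0,"tz":0,"spin":0}]' | grep -E 'pos|force'
python3 -m crank '[{"jaw":1,"tx":0,"ty":0,"tz":0,"spin":0}]' | grep -E 'pos|force'
```

```text
position: [609.9, 2.1, 10.2]
wrist_force: [-6.4, -1.3, 4.5]
grasp_force: 2.9
position: [609.9, 2.0, 10.2]
wrist_force: [-9.5, 0.7, 8.3]
grasp_force: 4.8
position: [609.9, 2.0, 10.1]
wrist_force: [-6.8, 0.2, 5.1]
grasp_force: 3.4
```

The force rose sharply, so it's against the rim. I back off, lift clear and check.

```bash
python3 -m crank '[{"jaw":1,"tx":0.2,"ty":0,"tz":0,"spin":0},{"jaw":1,"tx":1,"ty":0,"tz":0,"spin":0},{"jaw":1,"tx":2,"ty":0,"tz":0,"spin":0},{"jaw":1,"tx":3,"ty":0,"tz":0,"spin":0},{"jaw":1,"tx":3,"ty":0,"tz":0,"spin":0}]'
python3 -m crank '[{"jaw":1,"tx":3,"ty":0,"tz":-3,"spin":0},{"jaw":1,"tx":3,"ty":0,"tz":-3,"spin":0},{"jaw":1,"tx":3,"ty":0,"tz":-3,"spin":0},{"jaw":1,"tx":3,"ty":0,"tz":-3,"spin":0},{"jaw":1,"tx":0,"ty":0,"tz":-3,"spin":0}]'
python3 -m crank '[{"jaw":1,"tx":0,"ty":0,"tz":0,"spin":0},{"jaw":1,"tx":0,"ty":0,"tz":0,"spin":0}]'
python3 - <<'E'
from h import *
a,d=grab('side','s7');b,_=grab('top','t7')
f=lambda i,r0,r1,c0,c1:cv2.resize(i[r0:r1,c0:c1],(800,300),interpolation=cv2.INTER_CUBIC)
cv2.imwrite('pics/f7.png',np.vstack([f(a,225,300,170,370),f(b,115,190,170,370)])[:,:,::-1])
W=world('side',d);h=cv2.cvtColor(a,cv2.COLOR_RGB2HSV)
m=(h[...,1]>150)&(h[...,0]>15)&(h[...,0]<35)&(d>0); m[:205]=0;m[290:]=0;m[:,:200]=0;m[:,300:]=0
q=W[m&(W[...,2]>48)&(W[...,2]<66)];print(len(q),np.median(q[:,2]),cv2.minAreaRect(q[:,:2].astype(np.float32)))
E
```

```text
t: 9.4
position: [520.1, -8.3, 10.1]
tcp_rot: [180.0, 0.1, -173.3]
wrist_force: [0.3, 0.0, 0.6]
gripper_width: 85.7
grasp_force: 0.0
t: 9.82
position: [398.5, -22.8, 159.1]
tcp_rot: [179.9, -0.0, -173.3]
wrist_force: [-0.0, -0.4, -0.7]
gripper_width: 85.7
grasp_force: 0.0
t: 9.98
position: [404.7, -21.6, 160.4]
tcp_rot: [179.9, 0.4, -173.3]
wrist_force: [0.2, 0.6, -1.9]
gripper_width: 85.4
grasp_force: 0.0
1213 56.34001135007486 ((670.5242309570312, 20.032386779785156), (97.74372100830078, 173.48663330078125), 6.948074817657471)
```

View pics/f7.png

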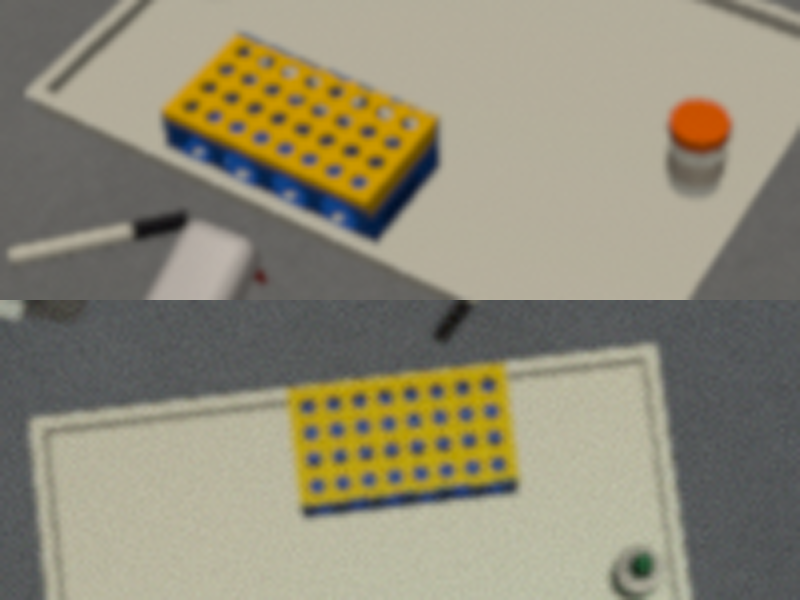

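The rack lies flat with yellow up, its front face along the far rim (lower view, edge (290,388)–(505,365), parallel to the rim). The measured yaw of 6.9° matches the tray's 6.7–6.9°, and the pot and dropper have not moved.

```bash
python3 -c "
from rig import order
print(order.close_job())"
```

```text
the job is handed in; nothing more can be done
None
```

The rack was tipped away from the robot and pushed along the tray; it lies flat, yellow microtube face up and flush against the far rim, and the job was handed in at about 10 s of the 56 s allowed.

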